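# Refit the speed knob on its D-shaft and set it to the green mark

### The arm

A 6-joint arm with a two-finger parallel gripper is mounted at the origin on the work surface; the furniture and walls round the work are solid. World frame = base frame: x ahead of the robot, y to its left, z up, the work surface at z = 0. Lengths are in m, angles in rad, forces in N, time in s.
With the tool pointing down it reaches from about 0.325 to 0.925 m from the base axis. Payload 3.1 kg.
Tool frame: the origin (TCP) lies at the very end of the fingers, on their centre line; the grasp point (between the pads) lies arm.grasp_offset behind it (arm.grasp_offset is the distance from the TCP to the grasp point, in m); z points along the fingers, y is the direction in which the jaws open and shut (so a half turn about z gives the same grasp; the last joint's range is limited). The gripper opens to 85 mm and grips with 20 to 120 N. Pads are 22 mm wide; open, the fingers measure 114 mm over their backs; the gripper's body (76 mm by 85 mm) begins 54 mm behind the grasp point. The pads swing forward as they close: fully open they stand 13 mm farther back than shut.
Start: joints at [1.208, 0.217, 1.613, -0, 1.311, -0.112], TCP at [0.155, 0.605, 0.231] pointing down, gripper open.
Joint ranges: [-2.75, 2.75], [-0.78, 2.1], [0.31, 2.55], [-1.13, 4.27], [0.13, 2.63], [-2.58, 2.58]. Speed limits (rad/s): [2.79, 2.79, 3.14, 3.14, 3.14, 3.14].

### API

Orientations are given as a unit quaternion [w, x, y, z].
In Python, from rig import arm, ik, status, read_camera, camera_info gives the robot as it stands. The module is installed in compiled form; this text tells all that it offers. Calls block until the motion is done:
- arm.move_ptp(position, orientation): joint-space move of the TCP to a pose.
- arm.move_straight(position, v=0.15, attitude=None): straight line of the TCP; attitude=None keeps the orientation; v is the mean speed in m/s.
- arm.move_j(angles): joint-space move.
- arm.gripper_to(opening, effort=None): opening from 0.0 (shut) to 1.0 (fully open); effort is the grip in N (None keeps the last); returns when the fingers have stopped.
- arm.sleep(seconds).
- ik(position, orientation): joint angles nearest the present ones, or None.
- status.get_state(): the state.
- read_camera(name): name is "side" or "top" or "wrist"; returns the picture (384x512x3 uint8, red, green, blue); there is no depth.
- camera_info(name): a dict with "camera_matrix" (3x3 intrinsics, pixels), "xyz" and "attitude" of the camera in the world. Camera axes: x right, y down, z forward; pixel columns grow to the right and rows downward; lengths in m; the calibration is good to about 2 mm. A picture is of the moment at which its call begins: read the wrist's pose just before it. camera_info takes no time and is no camera call; for the wrist camera it gives the pose at the moment of the call.
A pose or a line that the arm cannot do raises arm.MotionError and nothing moves.
- arm.finish_job(): hands the job in, once; it reports no verdict.
The state is a dict: "time": time; "joint_pos": joint angles; "joint_velocities": joint speeds; "joint_efforts": joint torques, N m; "ee_pos": TCP position; "tcp_rot": TCP orientation; "contact_force": force on the tool from outside, world axes, zero at the start; "torque": the same for the moment, N m; "width": opening from 0.0 (shut) to 1.0 (fully open).
Only numpy, scipy, OpenCV 4.12 (cv2) and the standard library are available. Lean on these libraries where they do the work, as an engineer would, in place of code of your own. Each camera call takes 0.05 s, during which the arm holds its last target.

### The job

The speed knob has come off the control unit. Put it back on the D-shaped shaft: turn it under light pressure (never lean on the end of the shaft) until its flat bore finds the flat of the shaft, then push it, without forcing it, until it snaps fully home. Then turn it so that its red pointer stands on the green mark, let go, and leave the other things on the bench where they are.

Things in the scene. Friction and masses are not known exactly. Their poses are not given: they have to be found in the camera images.
- knob: Loose solid metal knob, black, 280 g, standing upright on the bench, bore down. Origin: centre of its underside, z up along its axis; +x is the end with the red pointer line. Round hub 49 mm across, 22 mm high (z = 0 to 22). In its underside a bore 22 mm across, 18 mm deep, with a flat 3.6 mm from the axis on the +x (pointer) side; a lip in its mouth snaps over two spring balls in the shaft.
- wing (a point): Middle of the knob's wing grip, on its axis, 37 mm above its underside. The wing stands on the hub: 14 mm wide (knob's y), 40 mm long (x), 30 mm high (z = 22 to 52 mm), sides flat: grasp it across the 14 mm with the fingertips above the hub.
- pointer (a point): Tip of the red pointer line on the knob: upper edge of the wing's +x end, 20 mm from the knob's axis, 52 mm above its underside. Once fitted, the knob has about 4 degrees of play on the shaft either way, and springs back a little when let go under load: ease off before releasing.
- control_unit: Grey control unit 150 x 130 x 60 mm, screwed to the bench; origin: centre of its underside, x roughly away from the robot, z up. On its top a round black dial plate with white ticks, and a green mark; the shaft stands in the middle.
- dial_centre (a point): Centre of the dial plate's top face, 60 mm above the bench, on the shaft's axis; axes as the unit's. Home, the knob's underside lies on this plate (0 to 1 mm). The shaft turns stiffly (0.25 N m, no spring), to 2.1 rad either side of the unit's +x; under light pressure (below about 8 N) a turning knob does not drag it along. Pushing the knob on with much over 30 N spoils the control.
- shaft_top (a point): Top of the fixed-height steel D-shaft, 17 mm above the dial plate; axes as the unit's, NOT turned with the shaft. Shaft 20 mm across, flat 3 mm from the axis, back rim chamfered 1.5 mm, the flat's edges sharp. The flat faces the unit's +x turned by up to 0.7 rad either way; how far is not measured: find it by feel. Pressing over 25 N on its end before the flats meet spoils it.
- ball_level (a point): Point on the shaft's axis 12 mm above the dial plate (axes as the unit's). Flats in line within about 5 degrees, the knob drops from 17 mm (underside on the shaft's top) to about this level, where its lip meets the spring balls; a push of some 6 to 12 N then snaps it past them. Clearance 1 mm all round, 0.6 mm at the flats.
- green_mark: Green mark on the dial plate, 16 x 13 mm. Origin at its middle, 34 mm from the shaft's axis, 1.25 rad clockwise (seen from above) from the unit's +x; its own x points radially outward, y along the rim, z up.
- wax_tin: Olive tin, 69 mm across, 59 mm high, to be left alone; origin at the centre of its underside.
- sanding_block: Cork sanding block, 60 x 97 x 26 mm, to be left alone; origin at the centre of its underside.
- tape_measure: Black tape measure, 94 x 139 x 41 mm, to be left alone; origin at the centre of its underside.
- pencil: Red pencil, 174 mm long, to be left alone; origin at the centre of its underside.
Mind the look-alikes: they are no part of the job. There is more than one size of the knob; the one meant has the size given above. Several things have the shape of the control_unit; the one meant has the colours described above.

How it is judged:
By the outcome, as a careful person would: the job done as asked, in the order asked, and still so for the second after the job is handed in, with the robot touching nothing.
It also fails if it takes over 64 s, if anything falls off the work surface, if the arm or the gripper's body presses on something with over 40 N, if the wrist force passes 120 N, or if a joint passes its speed limit or range.

## Working session

There is one attempt and no reset: what is moved stays moved. The work goes in short steps, each a Python script; the robot and the scene stay as the last script left them, time stands still between calls to the robot, and variables do not carry over. Pictures are saved under pics/ and viewed, and the job is handed in when it is done.

```bash
mkdir -p pics; ls
python3 - <<'E'
from rig import arm, ik, status, read_camera, camera_info
import cv2
for n in ["top","side","wrist"]:
    im=read_camera(n); cv2.imwrite(f"pics/{n}0.png",im[:,:,::-1]); print(n,camera_info(n))
print(status.get_state(), arm.grasp_offset)
E
```

```text
pics
top {'camera_matrix': array([[438.75937799,   0.        , 262.00371511],
       [  0.        , 438.75937799, 193.01758469],
       [  0.        ,   0.        ,   1.        ]]), 'xyz': array([ 0.35526917, -0.13755268,  1.19413281]), 'attitude': array([ 0.04476138, -0.704143  ,  0.70717655, -0.0456112 ])}
side {'camera_matrix': array([[364.60496474,   0.        , 257.34311644],
       [  0.        , 364.60496474, 197.49826758],
       [  0.        ,   0.        ,   1.        ]]), 'xyz': array([0.36413199, 0.71008225, 0.45915778]), 'attitude': array([ 0.03821522, -0.06726556,  0.83886108, -0.53882004])}
wrist {'camera_matrix': array([[337.07012239,   0.        , 250.8785028 ],
       [  0.        , 337.07012239, 194.92615612],
       [  0.        ,   0.        ,   1.        ]]), 'xyz': array([0.08949263, 0.62198287, 0.37138935]), 'attitude': array([0.10485325, 0.78303313, 0.60773245, 0.08078476])}
{'time': 0.15, 'joint_pos': array([ 1.20778680e+00,  2.17588233e-01,  1.61457085e+00, -2.80475820e-05,
        1.31130186e+00, -1.12188570e-01]), 'joint_velocities': array([-2.28722824e-03, -3.99392229e-03, -4.37856093e-03,  5.68216391e-06,
        7.47408005e-04, -2.39830622e-04]), 'joint_efforts': array([-1.35556124e-04, -3.97452092e+01, -3.04414630e+01, -1.27843205e-04,
        5.86617927e-03,  5.15706517e-06]), 'ee_pos': array([0.15488125, 0.60486136, 0.23026091]), 'tcp_rot': array([-2.06699174e-04,  1.25078363e-01,  9.92146426e-01, -9.11089870e-04]), 'contact_force': array([0.0262438 , 0.17078087, 0.15659623]), 'torque': array([-0.03598728,  0.00739778,  0.05556751]), 'width': 1.0007222815493753} 0.0187
```

View pics/top0.png

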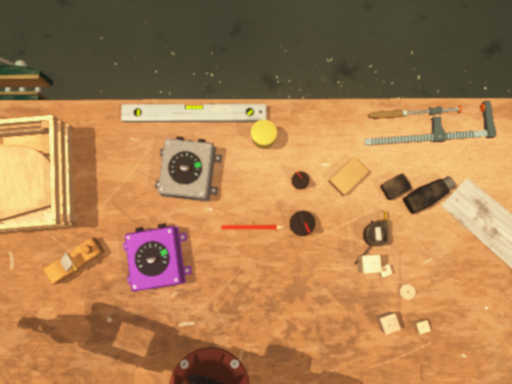

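View pics/side0.png

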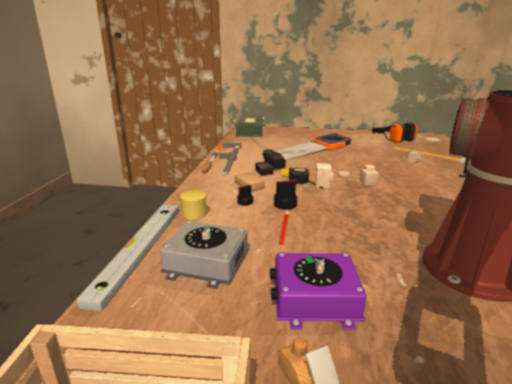

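```bash
cat > h.py <<'E'
from rig import arm, ik, status, read_camera, camera_info
import numpy as np, cv2
from scipy.spatial.transform import Rotation as R
def rot(q): return R.from_quat([q[1],q[2],q[3],q[0]])
def p2w(info,u,v,z):
    K=info["camera_matrix"]; d=rot(info["attitude"]).apply([(u-K[0,2])/K[0,0],(v-K[1,2])/K[1,1],1])
    return info["xyz"]+d*(z-info["xyz"][2])/d[2]
def w2p(info,p):
    c=rot(info["attitude"]).inv().apply(np.array(p)-info["xyz"]); K=info["camera_matrix"]
    return K[:2,:2]@(c[:2]/c[2])+K[:2,2]
def down(yaw): # tool z down, tool y axis at angle yaw in world
    y=np.array([np.cos(yaw),np.sin(yaw),0]); z=np.array([0,0,-1.]); x=np.cross(y,z)
    q=R.from_matrix(np.c_[x,y,z]).as_quat(); return np.r_[q[3],q[:3]]
E
python3 - <<'E'
from h import *
i=camera_info("top")
for n,u,v,z in [("small",300,180,.04),("big",302,223,.04),("grey shaft",185,168,.077),("purple",152,259,.077),("tin",264,132,.06)]: print(n,p2w(i,u,v,z))
im=cv2.imread("pics/top0.png")
a=cv2.resize(im[155:245,255:345],(540,540),interpolation=3);b=cv2.resize(im[130:210,145:225],(540,540),interpolation=3)
cv2.imwrite("pics/crop0.png",np.hstack([a,b])[:, :1080]); cv2.imwrite("pics/crop0.png",cv2.resize(np.hstack([a,b]),(800,400)))
E
```

```text
small [ 0.53819711 -0.24058316  0.04      ]
big [ 0.42375705 -0.24407936  0.04      ]
grey shaft [0.56498595 0.05960411 0.077     ]
purple [0.33260073 0.13848307 0.077     ]
tin [ 0.66433665 -0.14524641  0.06      ]
```

View pics/crop0.png

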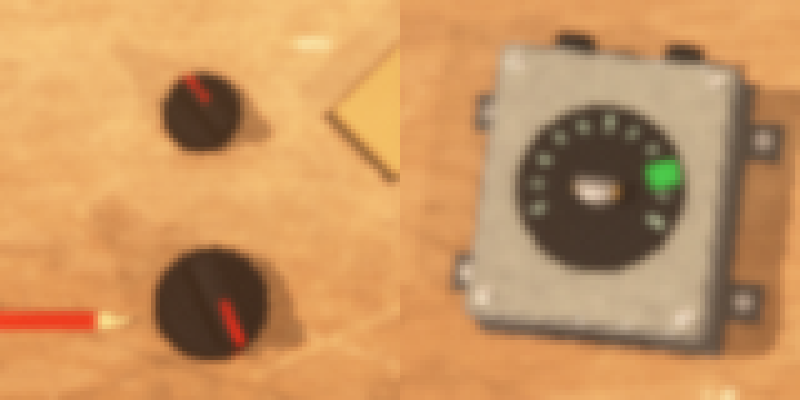

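Run:
```python
from h import *
i=camera_info("wrist"); s=status.get_state()
Rt=rot(s["tcp_rot"]); print("cam in tool",Rt.inv().apply(i["xyz"]-s["ee_pos"]), "fwd in tool",Rt.inv().apply(rot(i["attitude"]).apply(np.eye(3))))
t=[.5382,-.2406]
for yaw in np.arange(-np.pi,np.pi,np.pi/6):
    j=ik([*t,.17],down(yaw)); k=ik([.565,.0596,.17],down(yaw))
    print(round(np.degrees(yaw)),None if j is None else j.round(2),None if k is None else k.round(2))
```

```text
cam in tool [ 6.76178112e-02  9.44132667e-05 -1.41116538e-01] fwd in tool [[-8.04909959e-05  9.99999566e-01 -9.28428245e-04]
 [-9.64911837e-01 -3.21447864e-04 -2.62573883e-01]
 [-2.62574068e-01  8.74716569e-04  9.64911444e-01]]
-180 None None
-150 [-0.54  0.2   1.75 -0.    1.19  2.08] None
-120 [-0.54  0.2   1.75 -0.    1.19  1.55] [-0.02  0.16  1.8  -0.    1.18  2.08]
-90 [-0.54  0.2   1.75 -0.    1.19  1.03] [-0.02  0.16  1.8  -0.    1.18  1.55]
-60 [-0.54  0.2   1.75 -0.    1.19  0.51] [-0.02  0.16  1.8  -0.    1.18  1.03]
-30 [-0.54  0.2   1.75 -0.    1.19 -0.02] [-0.02  0.16  1.8  -0.    1.18  0.51]
0 [-0.54  0.2   1.75 -0.    1.19 -0.54] [-0.02  0.16  1.8  -0.    1.18 -0.02]
30 [-0.54  0.2   1.75 -0.    1.19 -1.06] [-0.02  0.16  1.8  -0.    1.18 -0.54]
60 [-0.54  0.2   1.75 -0.    1.19 -1.59] [-0.02  0.16  1.8  -0.    1.18 -1.07]
90 [-0.54  0.2   1.75 -0.    1.19 -2.11] [-0.02  0.16  1.8  -0.    1.18 -1.59]
120 None [-0.02  0.16  1.8  -0.    1.18 -2.11]
150 None None
```

View pics/wrist0.png

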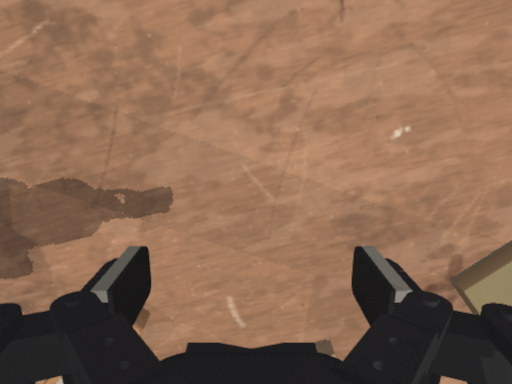

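Run:
```python
from h import *
for n,t,y in [("u1",[.565,.0596,.19],95),("k1",[.5382,-.2406,.16],112)]:
    arm.move_ptp(t,down(np.radians(y))); arm.sleep(.15)
    i=camera_info("wrist"); im=read_camera("wrist"); cv2.imwrite(f"pics/{n}.png",im[:,:,::-1])
    np.savez(n+".npz",**i); print(status.get_state()["time"],status.get_state()["ee_pos"])
```

```text
2.7833 [0.56497719 0.06021927 0.19006152]
4.1417 [ 0.53872548 -0.23939477  0.16018641]
```

View pics/u1.png

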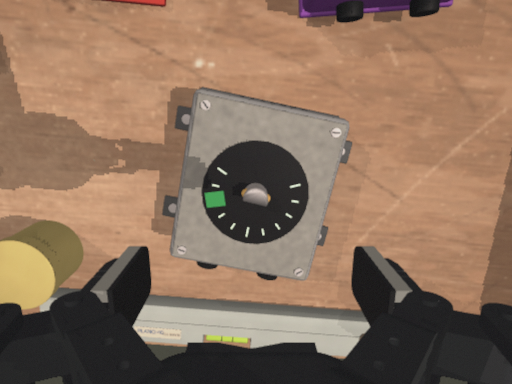

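View pics/k1.png

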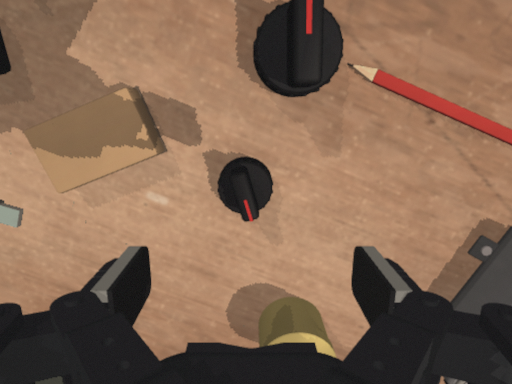

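Run:
```python
import cv2,numpy as np
a=cv2.imread("pics/u1.png")[130:255,195:320]; b=cv2.imread("pics/k1.png")[145:235,200:290]
cv2.imwrite("pics/ua.png",cv2.resize(a,(600,600),interpolation=cv2.INTER_CUBIC))
c=cv2.imread("pics/u1.png")[180:215,230:285]
cv2.imwrite("pics/us.png",cv2.resize(c,(770,490),interpolation=cv2.INTER_CUBIC))
cv2.imwrite("pics/ka.png",cv2.resize(b,(594,594),interpolation=cv2.INTER_CUBIC))
```

```text
(no output)
```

View pics/ua.png

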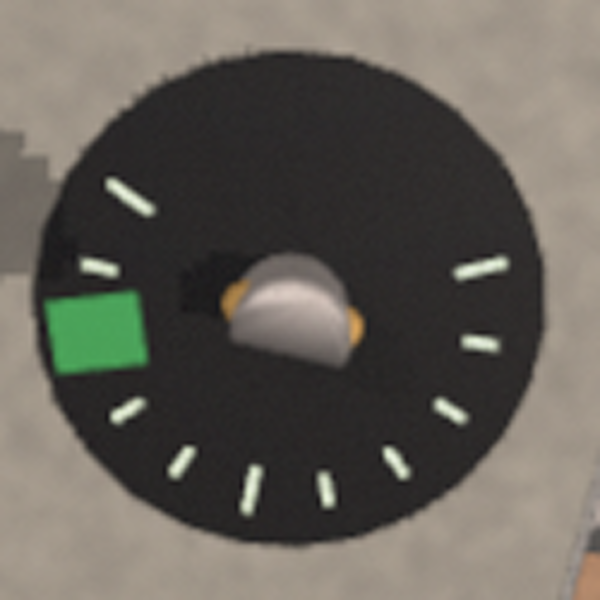

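View pics/us.png

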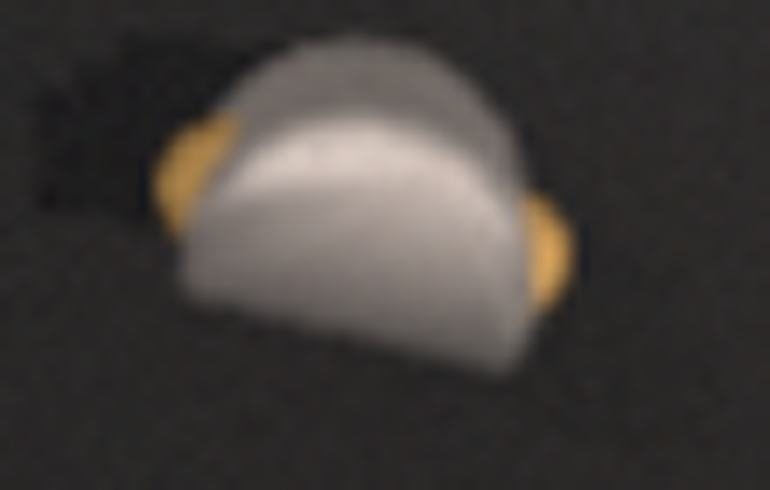

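View pics/ka.png

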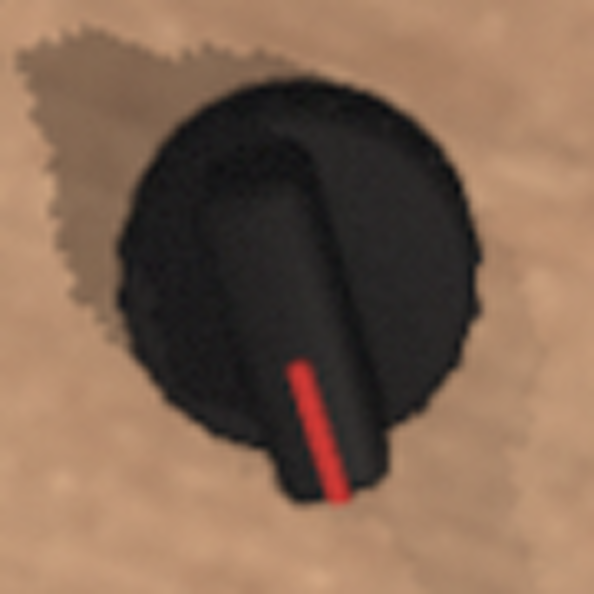

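Run:
```python
from h import *
U=dict(np.load("u1.npz")); Kn=dict(np.load("k1.npz"))
im=cv2.imread("pics/u1.png")
g=im.max(2); m=((g<62)).astype(np.uint8); m[:120]=0;m[265:]=0;m[:,:190]=0;m[:,325:]=0
m=cv2.morphologyEx(m,cv2.MORPH_OPEN,np.ones((3,3)))
cs,_=cv2.findContours(m,cv2.RETR_EXTERNAL,cv2.CHAIN_APPROX_NONE); c=max(cs,key=cv2.contourArea)[:,0]
W=np.array([p2w(U,u,v,.06)[:2] for u,v in c])
h=cv2.convexHull((W*1e5).astype(np.float32))[:,0]/1e5
from scipy.optimize import least_squares
r=least_squares(lambda q:np.hypot(*(W-q[:2]).T)-q[2],[.565,.06,.045],loss="soft_l1",f_scale=.001); print("dial",r.x,len(W))
C=r.x[:2]
gm=np.array([p2w(U,195+u/4.8,130+v/4.8,.06)[:2] for u,v in [(45,302),(136,291),(149,361),(58,374)]])
gc=gm.mean(0); d=gc-C; print("mark",gc,np.hypot(*d),np.degrees(np.arctan2(d[1],d[0])),"unit yaw",np.degrees(np.arctan2(d[1],d[0])+1.25))
print("mark edges",[np.round(np.degrees(np.arctan2(*(gm[b]-gm[a])[::-1])),1) for a,b in [(1,0),(2,3),(1,2),(0,3)]])
# box edges: unit top corners screw
a,b=[p2w(U,230+u/14,180+v/14,.077)[:2] for u,v in [(185,297),(495,375)]]
e=b-a; print("flat len",np.hypot(*e),"flat normal deg",np.degrees(np.arctan2(e[1],e[0]))-90,np.degrees(np.arctan2(e[1],e[0]))+90); mid=(a+b)/2
n=np.array([-e[1],e[0]])/np.hypot(*e); print("axis est",mid+.003*n,mid-.003*n)
# big ticks at pixel (250,490)
t=p2w(U,195+250/4.8,130+490/4.8,.06)[:2]-C; print("tick",np.degrees(np.arctan2(t[1],t[0])))
sc=[p2w(U,u,v,.06)[:2] for u,v in [(205,105),(336,132),(299,272),(181,251)]]
print("screw",np.mean(sc,0),[np.round(np.degrees(np.arctan2(*(sc[x]-sc[y])[::-1])),1) for x,y in [(3,0),(2,1),(0,1),(3,2)]])
P=[p2w(Kn,200+u/6.6,145+v/6.6,.052)[:2] for u,v in [(297,362),(340,502)]]
d=P[1]-P[0]; print("ptr len",np.hypot(*d),np.degrees(np.arctan2(d[1],d[0])),"axis",P[1]-.02*d/np.hypot(*d))
im=cv2.imread("pics/k1.png"); 
print("hub mid z11", p2w(Kn,200+300/6.6,145+262/6.6,.011))
for z,r in [(0,.0245),(.022,.0245)]: print([ (w2p(Kn,np.r_[P[1]-.02*d/np.hypot(*d)+r*np.array([np.cos(t),np.sin(t)]),z])-[200,145])*6.6 for t in np.arange(4)*np.pi/2])
for l in ["ub"]: pass
```

```text
dial [0.56992518 0.06528395 0.0432588 ] 332
mark [0.57761352 0.03224104] 0.033925571978638124 -76.90162266333463 unit yaw -5.281898271981738
mark edges [np.float64(-77.9), np.float64(-76.5), np.float64(14.1), np.float64(12.9)]
flat len 0.01803941741890119 flat normal deg -9.663555553781606 170.3364444462184
axis est [0.57085734 0.06507085] [0.5767722  0.06406368]
tick -6.541465954379408
screw [0.57038655 0.06499487] [np.float64(-6.6), np.float64(-6.3), np.float64(-96.3), np.float64(-96.0)]
ptr len 0.018007401384257497 38.2975649066017 axis [ 0.54282654 -0.2420593 ]
hub mid z11 [ 0.54252221 -0.24186556  0.011     ]
[array([234.71193892, 401.15225281]), array([461.4664447 , 309.06486669]), array([366.00423077,  82.55109976]), array([134.13233907, 179.7783775 ])]
[array([227.4752955 , 450.19053637]), array([470.71720272, 351.96944917]), array([368.34455808, 109.68372492]), array([119.20467204, 213.80313386])]
```

Run:
```python
from h import *
k=np.array([.5427,-.2420])
for y in [120,119,118,117.5,117,116,115]:
    j=ik([*k,.028],down(np.radians(y)))
    if j is not None and abs(j[5])<2.56: break
print(y,j)
arm.gripper_to(.45,40)
arm.move_straight([*k,.09],v=.15,attitude=down(np.radians(y)))
arm.move_straight([*k,.028],v=.08)
arm.gripper_to(0,25); s=status.get_state(); print(s["width"],s["contact_force"],s["torque"],s["time"])
arm.gripper_to(0,60); s=status.get_state(); print(s["width"],s["contact_force"],s["torque"],s["ee_pos"])
i=camera_info("wrist"); im=read_camera("wrist"); cv2.imwrite(f"pics/k2.png",im[:,:,::-1]);np.savez("k2.npz",**i)
```

```text
115 [-5.37531976e-01  4.01323407e-01  1.80457260e+00 -4.44089210e-16
  9.35696647e-01 -2.54466062e+00]
0.15364340584284003 [ 1.03049344 -0.38592507  1.63976715] [-0.0524683  -0.07892628  0.04600427] 6.5417
0.15023651289082365 [1.21889929 0.62947906 4.07856933] [ 0.01171404 -0.06486507  0.04628783] [ 0.54373826 -0.24256523  0.02908983]
```

View pics/k2.png

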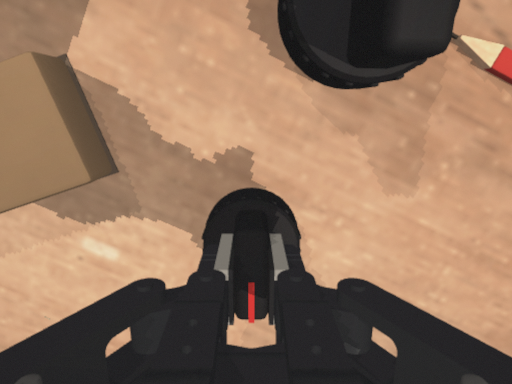

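Run:
```python
from h import *
im=cv2.imread("pics/k2.png")[180:330,195:305]; cv2.imwrite("pics/k2c.png",cv2.resize(im,None,fx=5,fy=5,interpolation=2)[150:])
```

```text
(no output)
```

View pics/k2c.png

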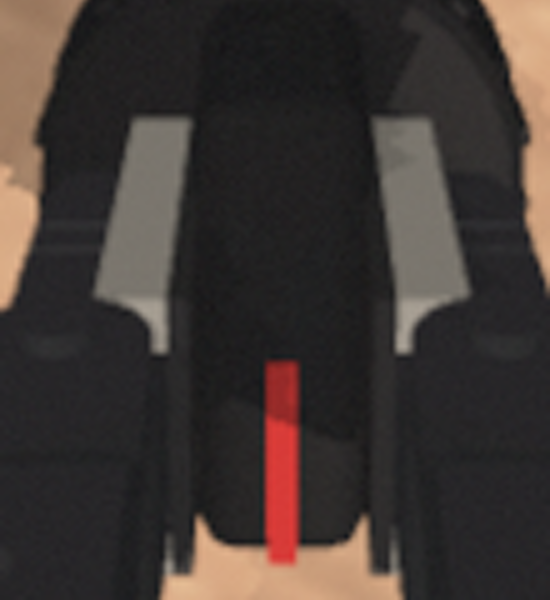

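Run:
```python
from h import *
i=dict(np.load("k2.npz")); s=status.get_state(); d=np.array([np.cos(np.radians(25)),np.sin(np.radians(25))])
for v in (282.4,319,322):
    w=p2w(i,251.2,v,.052)[:2]; e=w-s["ee_pos"][:2]; print(v,"along",e@d,"lateral(y tool)",e@[-d[1],d[0]])
print(s["ee_pos"],s["tcp_rot"],down(np.radians(115)), s["time"])
```

```text
282.4 along 0.00047669665359748774 lateral(y tool) 0.0011679724829331808
319 along 0.01699171742467499 lateral(y tool) 0.0011700977257798402
322 along 0.01839403544380112 lateral(y tool) 0.0011702781837023691
[ 0.54370631 -0.24258406  0.02907742] [ 8.73471237e-04 -2.16394320e-01  9.76305344e-01 -7.81875404e-04] [ 0.         -0.21643961  0.97629601  0.        ] 6.8083
```

Run:
```python
from h import *
s=status.get_state(); p=s["ee_pos"]
arm.move_straight([p[0],p[1],.15],v=.12)
arm.sleep(.1); s=status.get_state(); print("lifted",s["contact_force"],s["torque"],s["width"])
T=np.array([.5719,.0641,.15]); q=down(np.radians(95))
arm.move_ptp(T,q); arm.move_straight([T[0],T[1],.118],v=.06); arm.sleep(.3)
s=status.get_state(); print(s["time"],s["ee_pos"],s["tcp_rot"],q,s["contact_force"],s["torque"])
i=camera_info("wrist"); im=read_camera("wrist"); cv2.imwrite(f"pics/u2.png",im[:,:,::-1]);np.savez("u2.npz",**i)
```

```text
lifted [-0.55422242  1.02082898 -3.29931203] [ 0.00388389  0.02474862 -0.05955885] 0.1541080255243975
10.2333 [0.57227949 0.06417534 0.11853449] [ 4.97431332e-04 -4.36814414e-02  9.99045386e-01 -1.77287552e-05] [ 0.         -0.04361939  0.99904822  0.        ] [ 0.95922477  0.83663508 -3.49899219] [ 0.02676456 -0.02899557  0.03205831]
```

View pics/u2.png

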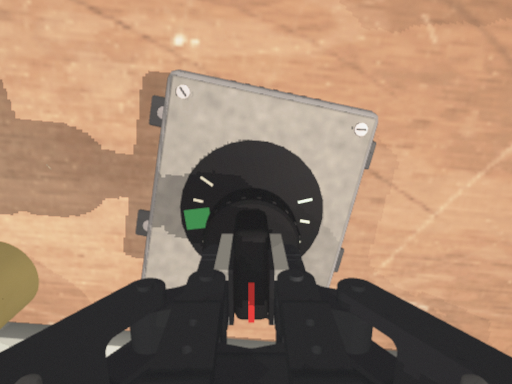

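Run:
```python
from h import *
from scipy.optimize import least_squares
U=dict(np.load("u2.npz")); im=cv2.imread("pics/u2.png")
c=cv2.resize(im[120:270,160:340],None,fx=4.4,fy=4,interpolation=2)
cv2.imwrite("pics/u2c.png",c)
g=im.max(2).astype(float)
cx,cy=252,212; pts=[]
for th in np.radians(np.arange(-165,-14,3)):
    if np.degrees(th)<-120: continue   # shadow side
    rr=np.arange(55,90,.25); v=[cv2.getRectSubPix(g.astype(np.float32),(1,1),(cx+r*np.cos(th),cy+r*np.sin(th)))[0,0] for r in rr]
    k=np.argmax(np.gradient(cv2.GaussianBlur(np.array(v),(1,9),2).ravel())); pts.append((cx+rr[k]*np.cos(th),cy+rr[k]*np.sin(th)))
W=np.array([p2w(U,*p,.06)[:2] for p in pts])
for R0 in (.0428,.0433,.0438):
    r=least_squares(lambda q:np.hypot(*(W-q[:2]).T)-R0,[.57,.065],loss="soft_l1",f_scale=.0005); print(R0,r.x,np.abs(r.fun).max())
r=least_squares(lambda q:np.hypot(*(W-q[:2]).T)-q[2],[.57,.065,.043],loss="soft_l1",f_scale=.0005); print(r.x)
for p in [(183,92),(361,129)]: print("screw",p2w(U,*p,.06)[:2])
U1=dict(np.load("u1.npz"))
for p in [(205,105),(336,132)]: print("screw u1",p2w(U1,*p,.06)[:2])
```

```text
0.0428 [0.56834548 0.06530017] 0.0005808986786940348
0.0433 [0.56888359 0.06512285] 0.0004219533436648562
0.0438 [0.56942316 0.06494399] 0.00036884369406578466
[0.56968714 0.06485688 0.04404445]
screw [0.50233659 0.02013152]
screw [0.51394157 0.12417267]
screw u1 [0.50225909 0.0197335 ]
screw u1 [0.51378102 0.12437301]
```

View pics/u2c.png

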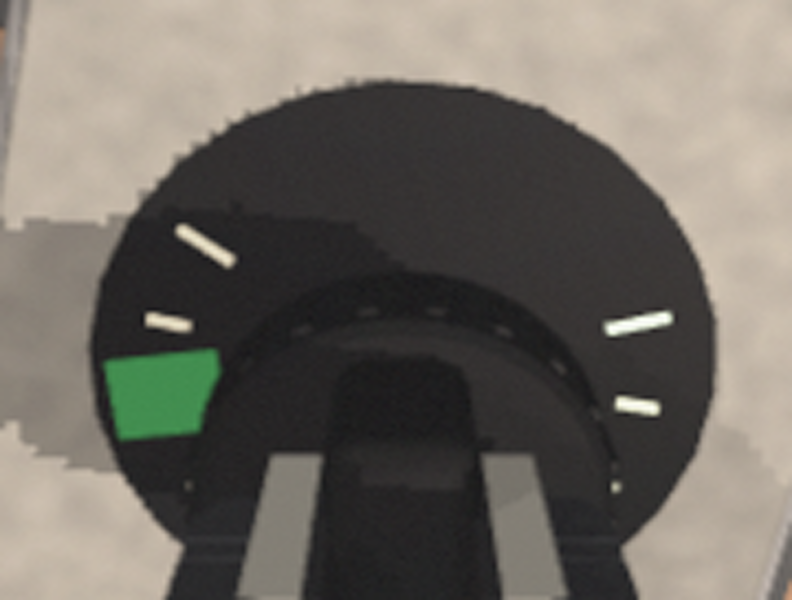

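Run:
```python
from h import *
s=status.get_state(); Rt=rot(s["tcp_rot"]); print(s["ee_pos"])
for n in ("k2","u2"):
    i=dict(np.load(n+".npz"))
    if n=="k2": ee=np.array([.54371,-.24258,.02908]); Rq=rot([8.73471237e-04,-2.16394320e-01,9.76305344e-01,-7.81875404e-04])
    else: ee=s["ee_pos"];Rq=Rt
    print(n,"cam in tool",Rq.inv().apply(i["xyz"]-ee), (Rq.inv()*rot(i["attitude"])).as_matrix().round(4).tolist())
i=camera_info("wrist"); print(i["xyz"],Rt.inv().apply(i["xyz"]-s["ee_pos"]))
u2=dict(np.load("u2.npz")); print(p2w(u2,251.2,322,.118-.029+.0525)-s["ee_pos"])
```

```text
[0.57215683 0.06416455 0.11841665]
k2 cam in tool [ 0.06721212  0.00096543 -0.1411518 ] [[-0.0, -0.9648, -0.2631], [1.0, -0.0001, 0.0003], [-0.0003, -0.2631, 0.9648]]
u2 cam in tool [ 0.06742102  0.00054915 -0.14122049] [[-0.0001, -0.9648, -0.2631], [1.0, -0.0003, 0.0006], [-0.0007, -0.2631, 0.9648]]
[0.50478084 0.05882323 0.25950533] [ 0.06748337  0.00054763 -0.1411374 ]
[0.01798638 0.00233253 0.02308335]
```

```bash
cat >> h.py <<'E'
def st(): 
    s=status.get_state(); return s["time"],s["ee_pos"],s["contact_force"],s["torque"]
def go(x,y,z,yawdeg,v=.03): arm.move_straight([x,y,z],v=v,attitude=down(np.radians(yawdeg)))
E
python3 - <<'E'
from h import *
x,y=.5715,.0643
go(x,y,.111,95); arm.sleep(.2)
b=np.mean([st()[2][2] for _ in range(1)]); print(st(),b)
z=.109
while z>.1035:
    go(x,y,z,95); t,p,f,m=st(); print(round(t,2),round(z,4),(p*1e3).round(2),f.round(1),m.round(2))
    if f[2]-b>3.5: break
    z-=.0005
E
```

```text
(10.8667, array([0.57162002, 0.06429482, 0.11110084]), array([-0.93395221, -0.53720078, -2.69329602]), array([ 0.02535552,  0.01727216, -0.02812873])) -2.6932960249331166
11.12 0.109 [571.31  64.29 108.79] [ 0.1  0.1 -2.6] [-0.09  0.02 -0.06]
11.37 0.1085 [571.48  64.29 108.46] [ 0.4  0.5 -2.6] [-0.01  0.04 -0.06]
11.62 0.108 [571.46  64.3  107.97] [ 0.4 -0.8 -3.2] [-0.03  0.01 -0.05]
11.87 0.1075 [571.43  64.31 107.43] [-1.2 -0.7 -3.4] [ 0.02  0.   -0.01]
12.12 0.107 [571.44  64.32 106.94] [ 0.   0.2 -2.5] [-0.02  0.05 -0.03]
12.37 0.1065 [571.49  64.29 106.47] [ 0.7  0.2 -2.8] [ 0.04 -0.03 -0.05]
12.62 0.106 [571.61  64.31 106.08] [-0.5 -0.4 -2.5] [-0.04 -0.    0.01]
12.87 0.1055 [571.69  64.29 105.76] [-0.8 -0.2 -0.7] [ 0.01  0.09 -0.01]
13.12 0.105 [571.75  64.28 105.34] [ 0.2 -0.7  0.3] [0.05 0.13 0.01]
13.37 0.1045 [572.15  64.32 104.47] [ 1.9  0.9 -2.1] [-0.01 -0.31  0.07]
13.62 0.104 [572.09  64.32 104.  ] [ 2.7  0.2 -3.3] [-0.   -0.53 -0.04]
```

Run:
```python
from h import *
x,y=.5718,.0643; b=-2.8; z=.104; yaw=95
while yaw>72:
    yaw-=2; go(x,y,z,yaw); t,p,f,m=st(); print(yaw,round(t,2),round(z,4),(p*1e3).round(2),f.round(1),m.round(2))
    F=f[2]-b
    if F>8: z=p[2]+.0005
    elif F<3 and z>p[2]-.0012: z-=.0005
    if p[2]<.1015: break
    if abs(m[2])>.2: print("torque");break
```

```text
93 13.87 0.104 [571.95  64.35 103.96] [ 1.9  0.9 -2.8] [ 0.1  -0.46 -0.05]
91 14.12 0.1035 [571.76  64.24 103.45] [ 2.3  0.6 -3.2] [ 0.03 -0.42  0.03]
89 14.37 0.103 [571.64  64.23 102.93] [ 1.5  0.4 -2.9] [ 0.07 -0.4  -0.02]
87 14.62 0.1025 [571.45  64.25 102.32] [ 1.1 -0.5 -3.9] [-0.03 -0.25  0.02]
85 14.87 0.102 [571.25  64.28 101.67] [ 0.4 -0.1 -3.3] [-0.01 -0.11 -0.01]
83 15.12 0.1015 [571.22  64.32 101.17] [ 0.2 -0.4 -3.5] [-0.04  0.05 -0.04]
```

Run:
```python
from h import *
x,y=.5714,.0643; b=-2.9; z=.1015
go(x,y,z,80); print(st())
while z>.084:
    z-=.0005; go(x,y,z,80,v=.02); t,p,f,m=st(); print(round(t,2),round(z,4),(p*1e3).round(2),f.round(1),m.round(2))
    if f[2]-b>18: break
    if p[2]<.0895 and f[2]-b>4: break
```

```text
(15.3667, array([0.57117981, 0.06432656, 0.10139284]), array([ 0.36338371,  0.72515107, -3.42924013]), array([-0.00846914, -0.01314838,  0.04313844]))
15.62 0.101 [571.28  64.3  100.9 ] [-0.8  0.2 -3.4] [ 0.03 -0.   -0.04]
15.87 0.1005 [571.38  64.29 100.46] [ 0.1 -0.3 -3.3] [-0.01  0.01  0.06]
16.12 0.1 [571.47  64.31 100.05] [-0.3  0.1 -2.8] [0.02 0.02 0.  ]
16.37 0.0995 [571.52  64.32  99.67] [-0.  -0.8 -1.6] [-0.01 -0.01 -0.  ]
16.62 0.099 [571.62  64.3   99.32] [-0.2  0.7  0.2] [-0.02  0.1   0.01]
16.87 0.0985 [571.23  64.36  98.45] [-0.5 -0.3 -0.3] [ 0.04  0.16 -0.01]
17.12 0.098 [570.79  64.37  97.31] [-0.7  0.5 -1.8] [-0.07  0.16  0.04]
17.37 0.0975 [570.83  64.33  97.01] [-2.   0.7 -1.9] [-0.02  0.27  0.  ]
17.62 0.097 [571.01  64.32  96.75] [-1.8  1.3 -1. ] [0.28 0.37 0.03]
17.87 0.0965 [571.06  64.34  96.13] [-1.6  0.4 -2.9] [0.1  0.28 0.01]
18.12 0.096 [571.16  64.32  95.8 ] [-1.2  0.5 -2.8] [ 0.03  0.36 -0.02]
18.37 0.0955 [571.28  64.31  95.42] [-1.6  0.8 -2.4] [ 0.06  0.38 -0.02]
18.62 0.095 [571.66  64.26  95.36] [-3.1 -0.1 -1.7] [ 0.06  0.5  -0.04]
18.87 0.0945 [571.
[... 286 characters left out ...]
.23  64.27  92.3 ] [-2.2 -3.6 -4.1] [-0.19  0.15  0.  ]
20.12 0.092 [571.41  64.29  91.82] [-1.   0.5 -4.7] [ 0.06  0.2  -0.01]
20.37 0.0915 [571.22  64.31  91.08] [-0.5  0.2 -5.2] [0.05 0.14 0.  ]
20.62 0.091 [571.36  64.32  90.9 ] [-0.2  0.5 -6.4] [ 0.12  0.21 -0.03]
20.87 0.0905 [571.56  64.28  90.63] [-1.8  0.8 -5.4] [ 0.08  0.11 -0.  ]
21.12 0.09 [571.79  64.26  90.33] [-1.1  0.4 -4.8] [0.06 0.06 0.01]
21.37 0.0895 [571.91  64.22  89.92] [ 0.4  0.4 -3.7] [ 0.03  0.02 -0.02]
21.62 0.089 [571.74  64.27  89.27] [-0.2 -0.5 -3.4] [ 0.01  0.01 -0.01]
21.87 0.0885 [571.8   64.29  89.09] [-0.9 -0.2  0.5] [-0.1   0.1  -0.05]
22.12 0.088 [571.83  64.3   89.08] [-3.2 -0.2  5.3] [-0.05  0.5  -0.07]
```

Run:
```python
from h import *
b=-2.9
for z in (.0876,.0873):
    go(.5714,.0643,z,80,v=.02); t,p,f,m=st(); print(round(t,2),z,(p*1e3).round(2),f.round(1),m.round(2))
    if f[2]-b>11: break
go(.5714,.0643,.0888,80,v=.02); t,p,f,m=st(); print("eased",(p*1e3).round(2),f.round(1))
arm.gripper_to(0,80)
S=np.array([.5698,.0646]); h=.0015
for ph in list(range(-15,-76,-5))+[-77.5]:
    c=S+h*np.array([np.cos(np.radians(ph)),np.sin(np.radians(ph))])
    go(*c,.0888,ph+90,v=.02); s=status.get_state(); t,p,f,m=st(); a=rot(s["tcp_rot"]).as_matrix()[:,1]
    print(ph,round(np.degrees(np.arctan2(a[1],a[0])),1),round(t,2),(p*1e3).round(2),f.round(1),m.round(2))
    if np.hypot(*f[:2])>25 or abs(m[2])>1: print("stop"); break
```

```text
22.37 0.0876 [571.85  64.28  89.1 ] [-4.  -0.3  7.2] [-0.06  0.67  0.01]
22.62 0.0873 [571.86  64.3   89.11] [-4.4  0.5  9.1] [-0.09  0.79 -0.04]
eased [571.88  64.33  89.11] [-0.4  0.9  2. ]
-15 75.1 23.33 [571.89  64.06  89.14] [0.5 0.4 2.9] [-0.12 -0.01 -0.04]
-20 70.2 23.58 [571.97  63.89  89.16] [ 1.6 -0.9  2.3] [-0.19 -0.21 -0.05]
-25 65.2 23.83 [572.34  63.77  89.2 ] [ 3.2 -1.4  1.1] [-0.24 -0.58 -0.02]
-30 60.3 24.08 [572.6   63.68  89.23] [ 5.3 -0.7  0.3] [-0.29 -0.85  0.14]
-35 55.3 24.33 [572.59  63.4   89.24] [ 5.  -1.9  0.1] [-0.39 -0.86  0.13]
-40 50.3 24.58 [572.55  63.35  89.25] [ 6.3 -1.1 -0.4] [-0.32 -0.88  0.19]
-45 45.3 24.83 [572.48  63.25  89.23] [ 5.7 -1.4  0.5] [-0.29 -0.91  0.23]
-50 40.3 25.08 [572.35  63.15  89.24] [ 4.9 -1.2  0.3] [-0.26 -0.88  0.18]
-55 35.3 25.33 [572.23  63.08  89.24] [ 4.8 -1.8 -0.2] [-0.25 -0.93  0.17]
-60 30.3 25.58 [572.12  63.04  89.25] [ 5.8 -0.9  0.6] [-0.27 -0.91  0.22]
-65 25.3 25.83 [572.03  62.99  89.26] [ 5.8 -2.7  0.3] [-0.35 -0.86  0.22]
-70 20.3 26.08 [571.87  62.97  89.24] [ 4.8 -2.2  0.8] [-0.26 -0.95  0.18]
-75 15.3 26.33 [571.75  62.94  89.24] [ 4.8 -1.2  0.4] [-0.23 -0.88  0.18]
-77.5 12.8 26.58 [571.68  62.89  89.24] [ 6.  -1.3 -0.3] [-0.27 -0.82  0.21]
```

Run:
```python
from h import *
for x,y,yaw in [(.5708,.0630,10.5),(.5715,.0630,11.5),(.5718,.0630,12.5)]:
    go(x,y,.0890,yaw,v=.02); arm.sleep(.1); t,p,f,m=st(); print(yaw,round(t,2),(p*1e3).round(2),f.round(1),m.round(2))
i=camera_info("wrist"); im=read_camera("wrist"); cv2.imwrite(f"pics/f1.png",im[:,:,::-1]);np.savez("f1.npz",**i)
```

```text
10.5 26.93 [571.65  62.89  89.2 ] [ 5.  -1.5  0.1] [-0.26 -0.88  0.19]
11.5 27.28 [571.76  62.93  89.19] [ 4.  -2.4  1.1] [-0.34 -0.72  0.19]
12.5 27.63 [571.78  62.97  89.18] [ 2.3 -1.2  2.9] [-0.24 -0.48  0.12]
```

View pics/f1.png

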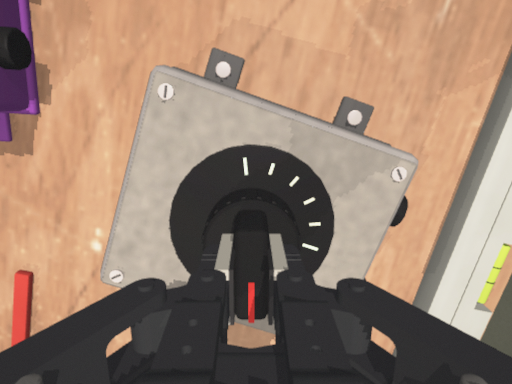

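Run:
```python
from h import *
for x,y,yaw in [(.5722,.0628,9.5),(.5724,.0628,12.3)]:
    go(x,y,.0890,yaw,v=.02); arm.sleep(.1); t,p,f,m=st(); print(yaw,round(t,2),(p*1e3).round(2),f.round(1),m.round(2))
arm.gripper_to(0,20); arm.sleep(.1)
arm.gripper_to(.45,20); t,p,f,m=st(); print(round(t,2),(p*1e3).round(2),f.round(1),m.round(2))
x,y=p[:2]
go(x,y,.13,12.3,v=.08); go(x,y,.20,12.3,v=.12); arm.sleep(.15)
print(st()[0]); i=camera_info("wrist"); im=read_camera("wrist"); cv2.imwrite(f"pics/f2.png",im[:,:,::-1]);np.savez("f2.npz",**i)
im=read_camera("side"); cv2.imwrite("pics/f2s.png",cv2.resize(im[210:290,150:260,::-1],None,fx=6,fy=6,interpolation=2))
```

```text
9.5 28.03 [571.72  62.92  89.15] [ 2.1 -1.8  5.4] [-0.21 -0.23  0.13]
12.3 28.38 [571.8   63.08  89.15] [ 0.6 -1.   6.4] [-0.09 -0.15  0.25]
29.07 [571.14  63.02  87.96] [-0.1 -0.6  0.1] [-0.03  0.03  0.02]
30.6167
```

View pics/f2.png

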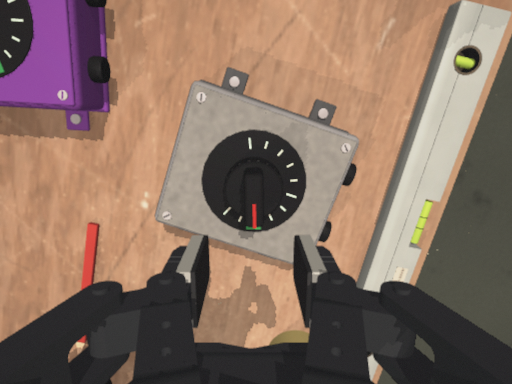

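View pics/f2s.png

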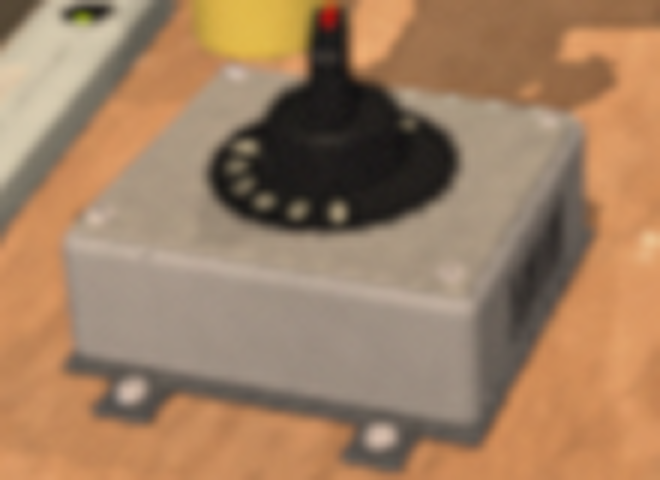

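Run:
```python
import cv2
c=cv2.imread("pics/f2.png")[125:240,197:312]
cv2.imwrite("pics/f2c.png",cv2.resize(c,(575,575),interpolation=2))
```

```text
(no output)
```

View pics/f2c.png

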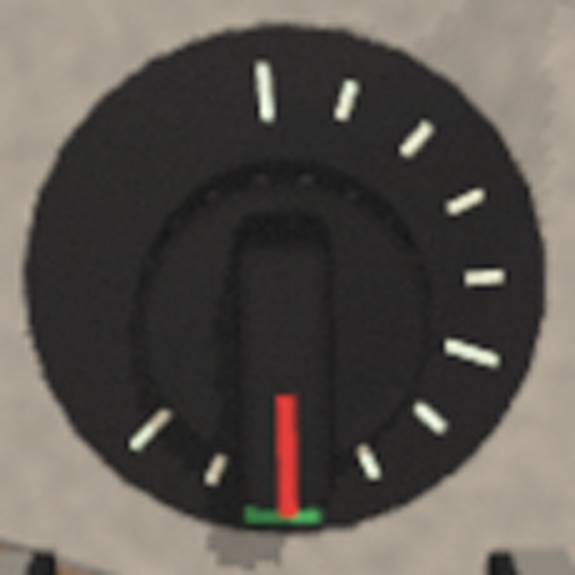

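Run:
```python
from h import *
F=dict(np.load("f2.npz"))
P=[p2w(F,197+u/5,125+v/5,.112)[:2] for u,v in [(286,395),(289,515)]]; d=P[1]-P[0]
print("pointer",np.degrees(np.arctan2(d[1],d[0])),np.hypot(*d),"axis",P[1]-.02*d/np.hypot(*d))
m=p2w(F,197+284/5,125+517/5,.06)[:2]
C=np.array([.570,.065]); 
for z in (.112,.116): 
  e=p2w(F,197+289/5,125+515/5,z)[:2]-C; print("tip about dial",np.degrees(np.arctan2(e[1],e[0])),np.hypot(*e))
# ticks for unit yaw
sc=[p2w(F,u,v,.06)[:2] for u,v in [(201,97),(346,148),(166,215)]]
print([np.round(np.degrees(np.arctan2(*(sc[x]-sc[0])[::-1])),1) for x in (1,2)],"screws")
a=p2w(F,197+246/5,125+517/5,.06)[:2]-C;b=p2w(F,197+321/5,125+516/5,.06)[:2]-C
print("mark outer ends",[np.degrees(np.arctan2(q[1],q[0])) for q in (a,b)])
```

```text
pointer -76.18700420903699 0.01799918182827129 axis [0.57102757 0.06395882]
tip about dial -74.16821417602937 0.021269607731814157
tip about dial -74.02053078062154 0.019756720101301334
[np.float64(-6.6), np.float64(-96.9)] screws
mark outer ends [np.float64(-85.60419783518925), np.float64(-67.33968377000431)]
```

Run:
```python
from h import *
im=read_camera("top")[:,:,::-1]; cv2.imwrite("pics/top1.png",im)
s=status.get_state(); print(s["contact_force"],s["time"])
```

```text
[-0.31140658 -0.40289087  0.94130172] 30.7667
```

View pics/top1.png

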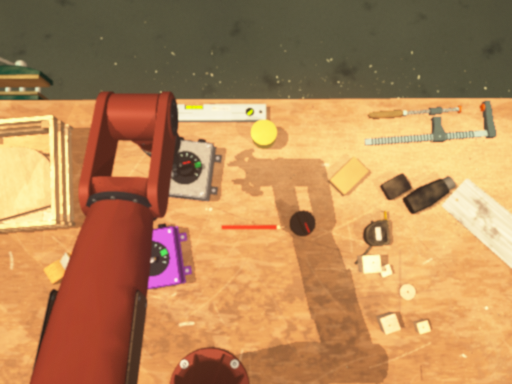

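The top view shows the tin (264,132), sanding block (350,176), pencil, tape measure and big knob (302,223) where they were. The small knob is on the grey unit (187,165).

```bash
python3 -c "
from rig import arm
arm.finish_job()"
```

```text
the job is handed in; nothing more can be done
```

The small 49 mm knob is back on the grey unit's shaft, with its pointer on the green mark. I handed the job in just after 30.8 s of the 64 s allowed.

- **Grasp:** The wrist could not quite reach the wing's angle, so the closing jaws turned the knob about 13° on the bench. A picture then showed the wing square between the pads.
- **Fitting:** I turned the knob under light pressure. It dropped to the ball level once the flats met, about where the picture had put the shaft's flat.
- **Snapping home:** I pushed it past the balls in small steps, and the highest push I read was about 12 N. It stopped hard with its underside level with the dial plate. I saw no sharp snap in the force readings, so I judged it home from that stop and from the side view, which shows it flush.
- **Turning to the mark:** After easing off, letting go and backing away, the close picture shows the pointer over the mark. It stands at −76.2°, and the mark is at −76.5° to −78° depending on how it is measured. A second estimate, from the pointer tip relative to the dial centre, gave −74°. The mark spans about −67° to −86°, so both lie on it.
- **Not fully clean:** I eased off before letting go, but the last reading before release still showed about 0.25 N m of twist. The picture after release shows the pointer stayed on the mark.
- **Other things:** The last top view shows the tin, sanding block, tape measure, pencil and large knob where they were, and the gripper touching nothing.

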